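Jack up the front of a bench steriliser and hold the pump handle down

TASK

Raise the front of the small steam steriliser so that spacers can go under its front feet: carry the toe jack over, set its saddle centrally under the steriliser's marked lift pad, and pump the handle with full strokes until both front feet stand 8 to 20 mm clear of the worktop. Finish on a downstroke and keep the handle pressed fully down so the jack cannot work loose while the spacers go in: the job ends, and the program finishes, while the robot is still holding the handle down. Lift the machine with the jack alone, leave its housing untouched at the end, and leave the other things on the worktop where they are.

Things in the scene. Friction and masses are not known exactly. Their poses are not given: they have to be found in the camera images.
- jack: Loose ratchet toe jack, bare steel and aluminium, 0.95 kg. Origin: under its column, on the foot plate's underside; z up, x from the column along the toe; the pump handle sticks out to -x. Foot plate 186 x 64 x 6 mm (x -106 to +80 mm). Column x -22 to +34 mm, 33 mm wide across y. The handle's end overhangs the plate, so push it straight down, without yanking.
- jack_head (a point): Centre of the solid head block on top of the column, to carry the jack by: 34 mm along the jack's x, 33 mm across y (sides free), 25 mm tall; 7 mm behind the jack's origin (-x), 178.5 mm above its underside. Just in front of it (x 15 to 29 mm, 14 mm wide) stands the rack bar, up to 175 mm plus the ram value.
- ram (a joint): How far the jack's rack bar, toe and saddle stand above their lowest position, m (0 to 0.042; starts at 0 to 0.003). A full stroke (handle right up, then right down) raises it about 7 mm (the first stroke 5 to 9 mm); a part stroke lifts little or nothing, since the pawl must drop back below the next tooth. The ram stays at its height when the handle is let up; it cannot be lowered again by the handle.
- saddle (a point): Centre of the top of the jack's round saddle (28 mm across) near the end of the toe: 66 mm along the jack's x from its origin, 21 mm plus the ram value above its underside. The toe is 34 mm wide and ends 12 mm beyond the saddle's centre. Axes as the jack's.
- handle (a joint): Pump handle angle, rad: 0 fully up (31.5 degrees above level), 0.6 fully down on its stop (3 degrees below level). A spring lifts it back in about half a second when let go. Pivot: in the jack at x -16 mm, z 125 mm, axis along y. Pushing it down at the grip takes about 7 N unloaded, 12 N under the steriliser.
- handle_grip (a point): Point on the axis of the handle's black rubber grip, 125 mm from the pivot. The grip is a round bar 21 mm thick, from 85 to 155 mm from the pivot, free on top for closed fingers to push down. Turns with the handle: in the jack's frame at x -123, z 190 mm with the handle up, x -141, z 119 mm with it down.
- steriliser: Bench steam steriliser, white, 430 deep, 360 wide, 344 mm tall, on four feet. Origin: on the worktop straight below the lift pad. x points into the machine (front panel, door and grip 5 to 30 mm behind the origin, above z 44 mm), y along its front edge, z up. It does not slide; lifted at the pad it tips about its rear feet, 400 mm behind the origin, and bears on the saddle with 20 to 30 N.
- lift_pad (a point): Centre of the underside of the lift pad: round steel, 32 mm across, under a bare steel tongue (60 mm wide, 6 thick) that juts from the middle of the front edge; 34 mm above the worktop at the start. A bolt head on top of the tongue marks it. The tongue ends 18 mm before this point (steriliser -x). The two narrow ears (16 mm) along the edge are not for lifting.
- front_foot_a (a point): Underside of the front rubber foot (38 mm across) on the steriliser's +y side, 85 mm behind the lift pad; its height is the clearance, and rises about 0.79 times as much as the pad.
- front_foot_b (a point): The same for the front foot on the -y side.
- spacers: two black rubber spacer plates lying one on the other, 50 x 50 x 16 mm together; a bystander, origin at the centre of its underside.
- spanner: small steel spanner, 150 mm long, lying flat; a bystander, origin at the centre of its underside.
- level: aluminium spirit level, 200 x 22 x 42 mm, standing on its edge; a bystander, origin at the centre of its underside.
- water_bottle: white plastic bottle, 72 mm wide, 190 mm tall; a bystander, origin at the centre of its underside.
- bowl: round steel bowl, 110 mm wide, 45 mm tall; a bystander, origin at the centre of its underside.
- tray_grip: black plastic tray lifter, 160 x 44 x 20 mm, lying flat; a bystander, origin at the centre of its underside.
- instrument_tray: shallow open steel tray, 180 x 100 x 28 mm; a bystander, origin at the centre of its underside.
Things that resemble listed ones, but are neither listed nor needed, are in the scene too. Leave any green look-alike of the jack alone.

How it is judged (in metres and radians):
On the way, in this order (a step that is already met when the one before it is completed fails the run):
1. the jack stands on the worktop with its saddle under the lift pad, the steriliser still on its feet (horizontal distance between saddle and lift_pad below 0.012 m and height (world z) of jack below 0.005 m and angle between jack's own z axis and vertical below 0.06 rad and height (world z) of each of front_foot_a, front_foot_b below 0.001 m), for 0.2 s.
2. the jack, pumped up, has taken the weight and the front feet have left the worktop (horizontal distance between saddle and lift_pad below 0.012 m and height (world z) of jack below 0.005 m and angle between jack's own z axis and vertical below 0.06 rad and contact force between jack and steriliser above 15 N and height (world z) of each of front_foot_a, front_foot_b above 0.0015 m), for 0.1 s.
At the end, for the whole second after the job is handed in: Jack upright on the worktop, saddle within 12 mm sideways of the lift pad and bearing over 15 N of the steriliser; both front feet 8 to 20 mm clear; handle within 0.1 rad of fully down with the robot still pressing on it (over 1 N); robot not touching the steriliser (horizontal distance between saddle and lift_pad below 0.012 m and height (world z) of jack below 0.005 m and angle between jack's own z axis and vertical below 0.06 rad and contact force between jack and steriliser above 15 N and height (world z) of front_foot_a between 0.008 and 0.02 m and height (world z) of front_foot_b between 0.008 and 0.02 m and value of joint handle above 0.5 rad and contact force between any of the fingers, the arm and jack above 1 N and contact force between each of the arm, the fingers and steriliser below 1 N and linear speed of jack below 0.02 m/s); the arm keeps its last pose, push and grip.
It fails at once if the jack is tipped over (angle between jack's own z axis and vertical above 0.5 rad).
It fails at once if the robot rams the steriliser (over 40 N) (contact force between the arm and steriliser above 40 N).
It fails at once if a bystander is shifted by more than 40 mm (distance of any of spacers, spanner, level, water_bottle, bowl, tray_grip, instrument_tray from where it was at the start of the episode above 0.04 m).
It also fails if it takes over 58 s, if anything falls off the work surface, if the arm or the gripper's body presses on something with over 40 N, if the wrist force passes 120 N, or if a joint passes its speed limit or range.

ROBOT

A 7-joint arm with a two-finger parallel gripper is mounted at the origin on the work surface. World frame = base frame: x ahead of the robot, y to its left, z up, the work surface at z = 0. Lengths are in mm, angles in rad, forces in N, time in s.
With the tool pointing down it reaches from about 350 to 900 mm from the base axis. Payload 8.1 kg.
Tool frame: the origin (TCP) lies midway between the tips of the shut fingers; the grasp point (between the pads) lies 19 mm behind it; z points along the fingers, y is the direction in which the jaws open and shut (so a half turn about z gives the same grasp; the last joint's range is limited). The gripper opens to 92 mm and grips with 3 to 60 N. Pads are 19 mm wide; open, the fingers measure 130 mm over their backs; the gripper's body (75 mm by 190 mm) begins 47 mm behind the grasp point.
Start: joints at [-1.395, 0.434, 0.025, 1.573, -0.012, 1.134, -0.075], TCP at [172.029, 600.872, 226.742] pointing down, gripper open.
Joint ranges: [-2.62, 2.62], [-0.44, 2.09], [-1.27, 1.32], [0.08, 2.57], [-1.32, 4.46], [0.12, 2], [-2.74, 2.74]. Speed limits (rad/s): [2.22, 2.22, 3.01, 3.01, 3.14, 3.14, 3.14].

INTERFACE

Orientations are given as a unit quaternion [x, y, z, w].
In Python, from cell import status, cams, manip gives the robot as it stands.
- The arm moves only by the shell command python3 -m pendant 'ROWS' [FORCE]. ROWS is JSON, a list that holds one entry, the list of rows, each a list of 7 numbers: the shift along the tool's x, y, z in mm, then the turn, a rotation vector about the tool's x, y, z in rad, then the opening, from 0 (shut) to 1 (fully open). A call has 1 to 20 rows; each row shifts and turns the commanded pose from where the row before left it, along the tool's axes as they then stand; what a row does not reach is not made up. A row lasts 1/10 s, in which the tool goes at most 50 mm and 8.59 degrees, less where a joint would pass 70% of its speed; a pose out of reach is approached as far as the arm can. A call is refused whole if a number of a shift passes 50 or a number of a turn 0.15, either way. A call with a gripper value outside its range is refused whole. The fingers move at their own pace and stop on an object; FORCE is the grip in N (left out, the last holds). Time passes only in rows, so rows that do not move let the fingers close. It gives the time, the measured TCP pose, the force and the opening at its end, in the units of the state.
- status.state(): the state, without advancing time (a new reading comes with each control period).
- cams.get_image(name): name is "side" or "top"; returns a dict with "pixels" (384x512x3 uint8, red, green, blue), "K" (3x3 intrinsics, pixels), "position" and "attitude" of the camera in the world. Camera axes: x right, y up, looking along -z (the intrinsics and any distortion apply to the point x, -y, -z); pixel columns grow to the right and rows downward; lengths in mm; the calibration is good to about 2 mm. A picture is of the moment at which its call begins. There is no depth.
- manip.close_job(): hands the job in, once; it reports no verdict.
The state is a dict: "t": time; "joints": joint angles; "dq": joint speeds; "joint_torque": joint torques, N m; "position": TCP position; "tcp_rot": TCP orientation; "wrist_force": force on the tool from outside, world axes, zero at the start; "ft_torque": the same for the moment, N m; "gripper_width": opening from 0.0 (shut) to 1.0 (fully open).
Only numpy, scipy, OpenCV 4.12 (cv2) and the standard library are available. Lean on these libraries where they do the work, as an engineer would, in place of code of your own. Each camera call takes 0.05 s, during which the arm holds its last target. There are 200 camera calls.

## Working session

There is one attempt and no reset: what is moved stays moved. The work goes in short steps, Python scripts to look and compute and a shell command to move; the robot and the scene stay as the last step left them, time stands still between calls to the robot, and variables do not carry over. Pictures are saved under pics/ and viewed, about 8 in all and at most 12, crops included, and the job is handed in when it is done.

```bash
mkdir -p pics; ls; cat > h.py <<'E'
import numpy as np, cv2
from scipy.spatial.transform import Rotation as R
from cell import status, cams, manip
def snap(n,f=None):
    d=cams.get_image(n); np.savez('last_%s.npz'%n,**{k:np.array(v) for k,v in d.items()})
    if f: cv2.imwrite('pics/'+f,cv2.resize(d['pixels'][:,:,::-1],None,fx=1.5,fy=1.5,interpolation=cv2.INTER_CUBIC))
    return d
def load(n): return dict(np.load('last_%s.npz'%n))
def att(d):
    a=np.array(d['attitude']); return a if a.shape==(3,3) else R.from_quat(a).as_matrix()
def ray(d,u,v):
    p=np.linalg.inv(d['K'])@[u,v,1]; r=att(d)@[p[0],-p[1],-p[2]]; return np.array(d['position']),r/np.linalg.norm(r)
def onz(d,u,v,z):
    o,r=ray(d,u,v); return o+r*(z-o[2])/r[2]
def proj(d,P):
    q=att(d).T@(np.array(P,float)-d['position']); q=d['K']@[q[0],-q[1],-q[2]]; return q[:2]/q[2]
E
python3 - <<'E'
from h import *
for n in('top','side'):
    d=snap(n,n+'1.png'); print(n,{k:v for k,v in d.items() if k!='pixels'})
print(status.state())
E
```

```text
pics
top {'K': array([[402.53513437,   0.        , 255.38462007],
       [  0.        , 402.53513437, 189.28226207],
       [  0.        ,   0.        ,   1.        ]]), 'position': array([ 397.3346815 ,   42.7852345 , 1553.70693712]), 'attitude': array([ 0.04324831, -0.03050699, -0.7031985 ,  0.709021  ])}
side {'K': array([[410.72083033,   0.        , 258.40541251],
       [  0.        , 410.72083033, 198.32880758],
       [  0.        ,   0.        ,   1.        ]]), 'position': array([-315.82211574, -539.53628761,  963.73094884]), 'attitude': array([ 0.38078489, -0.20272485, -0.40391677,  0.80669495])}
{'t': 0.1, 'joints': array([-1.39458985,  0.43517005,  0.02495725,  1.57395918, -0.01161857,
        1.13401501, -0.07509503]), 'dq': array([ 0.00019804, -0.00057836,  0.00063176, -0.00242356,  0.00016869,
        0.0005265 ,  0.00084138]), 'joint_torque': array([ 2.66903633e-03, -6.69137406e+01,  9.87731405e-01, -3.15148008e+01,
       -6.06348133e-02,  3.73486569e-02,  1.17861400e-04]), 'position': array([171.91799209, 600.43070219, 226.03101012]), 'tcp_rot': array([ 1.38980351e-01,  9.90294889e-01, -7.01825590e-04, -4.55299839e-05]), 'wrist_force': array([0.29872015, 0.10813999, 0.33825611]), 'ft_torque': array([-0.01249613,  0.00498029,  0.01144149]), 'gripper_width': 0.9982681808201603}
```

View pics/top1.png

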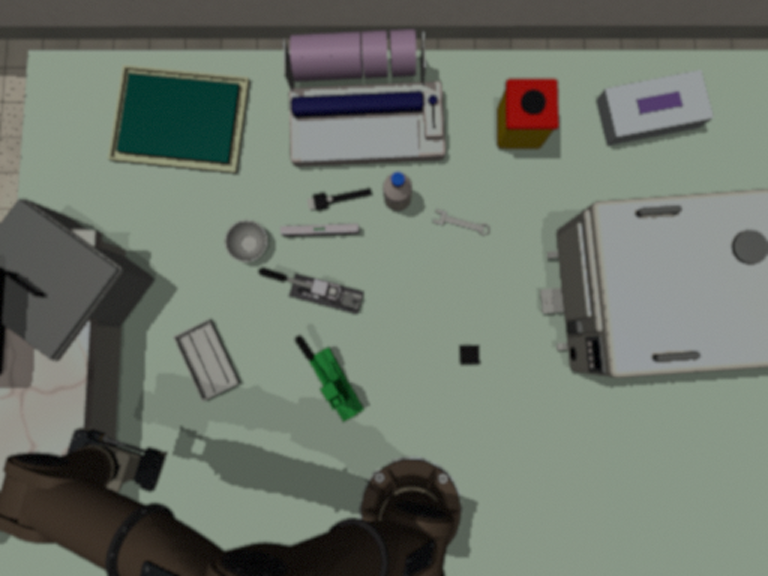

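View pics/side1.png

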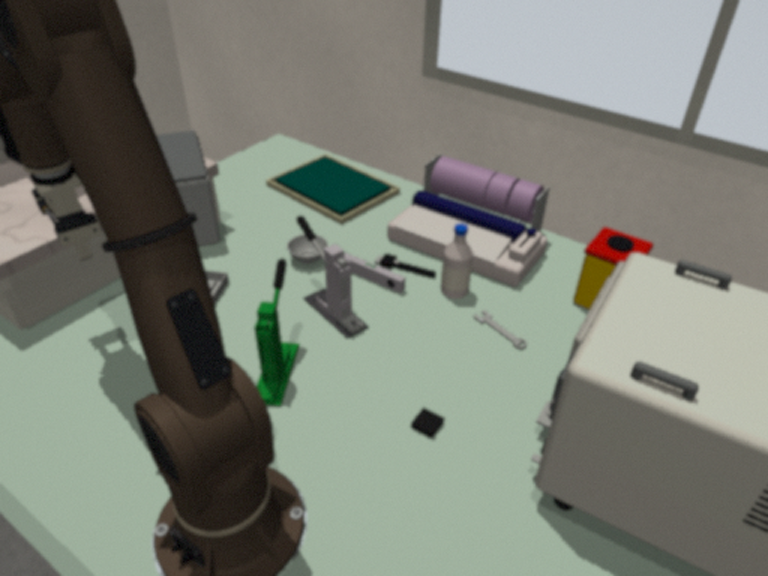

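Candidates for the jack (pixels in the 1.5x top view): the bare grey one at (325,290), which fits the description, and the green look-alike at (335,380), which I leave alone. For the lift pad: the wide tongue at (550,300), or the narrow ears at (553,257) and (562,345), which are not for lifting. I'll check the grey jack and the tongue in one close crop.

```bash
python3 - <<'E'
from h import *
d=load('top');p=d['pixels'][:,:,::-1]
f=lambda a:cv2.resize(a,None,fx=7,fy=7,interpolation=cv2.INTER_CUBIC)
a=f(p[165:223,165:250]); b=f(p[160:240,350:410][:, :])
b=cv2.resize(p[160:240,352:412],(435,580),interpolation=cv2.INTER_CUBIC)
a=cv2.resize(p[165:225,168:248],(640,480),interpolation=cv2.INTER_CUBIC)
cv2.imwrite('pics/jack.png',a); cv2.imwrite('pics/pad.png',b)  # jack: 8x from (168,165); pad 7.25x from (352,160)
E
```

```text
(no output)
```

View pics/jack.png

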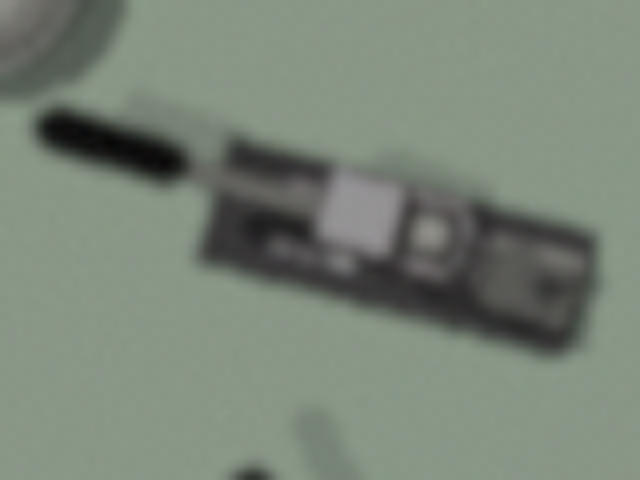

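View pics/pad.png

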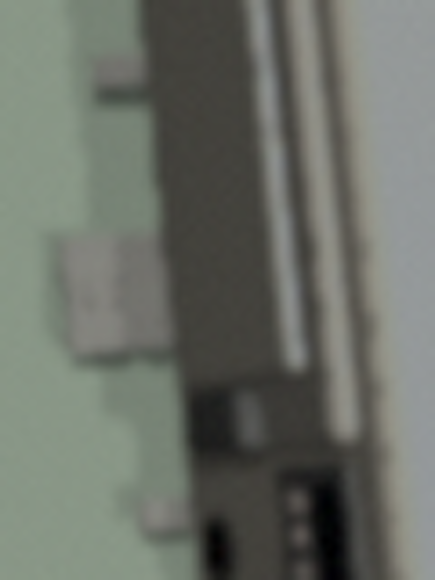

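The crops confirm the bare steel jack: head block at about (213,191.5) original pixels, handle to the left, toe to the right. The wide tongue has front corners at about (359.6,192.4) and (361.7,209.7), with the narrow ears above and below it.

```bash
python3 - <<'E'
from h import *
d=load('top'); s=load('side')
J=lambda u,v:(168+u/8-.4,165+v/8-.4); P=lambda u,v:(352+u/7.25-.4,160+v/7.25-.4)
c=[onz(d,*J(*q),5)[:2] for q in((235,140),(200,258),(565,352),(598,235))]
print('plate',np.round(c,1)); rb=(c[0]+c[1])/2; fb=(c[2]+c[3])/2; a=fb-rb
print('len',np.linalg.norm(a),'w',np.linalg.norm(c[0]-c[1]),np.linalg.norm(c[2]-c[3]),'yaw',np.degrees(np.arctan2(a[1],a[0])), 'yaw edges',[np.degrees(np.arctan2(*(q[::-1]))) for q in(c[3]-c[0],c[2]-c[1])])
u=a/np.linalg.norm(a); O=np.mean(c,axis=0)+13*u; print('O',O)
# refine: head block mask
h=onz(d,*J(360,212),191)[:2]; print('head',h,'-> O',h+7*u)
g=onz(d,*J(110,145),188); print('grip approx',g, 'proj grip',proj(d,[*(O-123*u),190]))
for q in((55,235),(70,360),(165,230),(172,355)): print('tongue',onz(d,*P(*q),42)[:2])
r0,r1=[onz(d,*q,344)[:2] for q in((592/1.5,207/1.5),(608/1.5,375/1.5))]; e=r0-r1; print('roof front edge',r0,r1,np.degrees(np.arctan2(e[1],e[0]))-90)
# side view crops
im=s['pixels'][:,:,::-1]
cv2.imwrite('pics/side_pad.png',cv2.resize(im[255:335,335:415],(640,640))[:600])
E
```

```text
plate [[585.8 298.8]
 [528.2 314.3]
 [484.1 136.9]
 [540.8 121.7]]
len 182.75238493938429 w 59.71440192338451 58.69978582442138 yaw -104.10656814666336 yaw edges [np.float64(-104.26530869658451), np.float64(-103.94795859873163)]
O [531.57934903 205.32540788]
head [532.67146527 213.85360326] -> O [530.96538192 207.06469469]
grip approx [561.03144162 322.18260796 188.        ] proj grip [180.52909892 182.4971168 ]
tongue [ 548.10474076 -319.31852348]
tongue [ 483.3654216  -325.88169641]
tongue [ 551.12936285 -376.08621349]
tongue [ 486.37395893 -378.28516599]
roof front edge [ 684.02319697 -357.42129387] [ 346.74677977 -379.75701591] -86.2111886909129
```

View pics/side_pad.png

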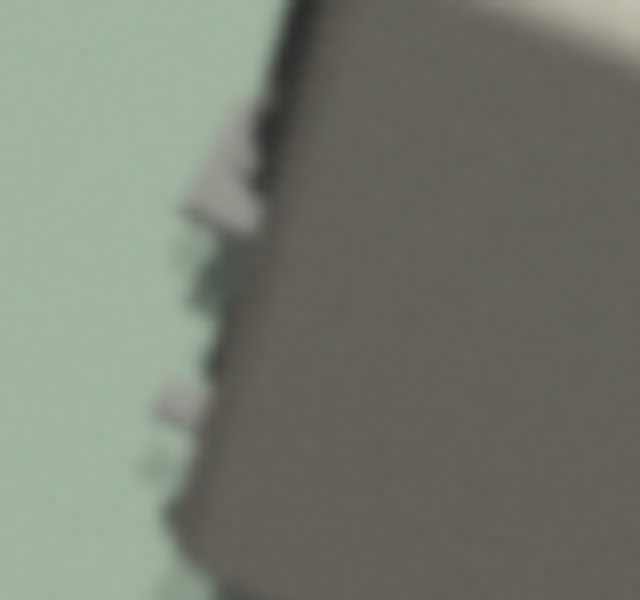

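```bash
python3 - <<'E'
from h import *
s=load('side')
print('corner z42',proj(s,(486,-328,42)),'z40',proj(s,(486,-328,40)),'observed',(335+185/8-.4,255+210/8-.4))
print('jack head centre top proj',proj(s,(533,213,191)), 'plate front corners',proj(s,(484,137,5)),proj(s,(541,122,5)))
E
python3 -m pendant '[[[0,0,-3,0,0,0.14,1],[0,0,-3,0,0,0.14,1],[0,0,-3,0,0,0.14,1],[0,0,-3,0,0,0.14,1],[0,0,-3,0,0,0.14,1],[0,0,-3,0,0,0.14,1],[0,0,-3,0,0,0.14,1],[0,0,-3,0,0,0.14,1],[0,0,-3,0,0,0.14,1],[0,0,-3,0,0,0.14,1],[0,0,0,0,0,0.138,1],[0,0,0,0,0,0,1]]]'
python3 -m pendant '[[[-12,18,0,0,0,0,1],[-24,37,0,0,0,0,1],[-24,37,0,0,0,0,1],[-24,37,0,0,0,0,1],[-24,37,0,0,0,0,1],[-24,37,0,0,0,0,1],[-24,37,0,0,0,0,1],[-24,37,0,0,0,0,1],[-24,37,0,0,0,0,1],[-24,37,0,0,0,0,1],[-24,37,0,0,0,0,1],[-24,37,0,0,0,0,1],[-12,20,0,0,0,0,1],[0,0,0,0,0,0,1],[0,0,0,0,0,0,1]]]'
cat > g.py <<'E'
from h import *
import sys
s=status.state(); M=R.from_quat(s['tcp_rot']).as_matrix()
print('t %.1f'%s['t'],'p',np.round(s['position'],1),'ytool yaw %.2f'%np.degrees(np.arctan2(M[1,1],M[0,1])),'tilt %.2f'%np.degrees(np.arccos(-M[2,2])),'F',np.round(s['wrist_force'],1),'w %.3f'%s['gripper_width'],'q',np.round(s['joints'],2))
if len(sys.argv)>3: print('to go (tool mm)',np.round(M.T@(np.array(sys.argv[1:4],float)-s['position']),1))
E
python3 g.py 533 213 160
```

```text
corner z42 [357.65126242 280.72913906] z40 [357.53252449 281.18154734] observed (357.725, 280.85)
jack head centre top proj [222.3799485  165.30636326] plate front corners [232.01154761 224.079778  ] [245.58018736 217.12891989]
t: 1.3
position: [171.8, 600.7, 256.4]
tcp_rot: [0.789, 0.614, -0.0, 0.0]
wrist_force: [-0.4, 0.9, -0.3]
gripper_width: 0.997
t: 2.8
position: [533.3, 212.2, 256.5]
tcp_rot: [0.788, 0.615, -0.0, -0.0]
wrist_force: [-0.0, 0.6, 0.2]
gripper_width: 0.999
t 2.8 p [533.3 212.2 256.5] ytool yaw -14.05 tilt 0.04 F [-0.   0.6  0.2] w 0.999 q [-0.88  0.35  0.56  1.69 -0.2   1.16 -0.51]
to go (tool mm) [ 0.7 -0.4 96.5]
```

The tongue corner and the jack agree between the two views to within about 1 mm, so I descend and grip.

```bash
python3 -m pendant '[[[0.7,-0.4,12,0,0,0,1],[0,0,20,0,0,0,1],[0,0,20,0,0,0,1],[0,0,20,0,0,0,1],[0,0,16,0,0,0,1],[0,0,8,0,0,0,1],[0,0,0,0,0,0,1],[0,0,0,0,0,0,0.3],[0,0,0,0,0,0,0.2],[0,0,0,0,0,0,0.2],[0,0,0,0,0,0,0.2],[0,0,0,0,0,0,0.2],[0,0,0,0,0,0,0.2],[0,0,0,0,0,0,0.2]]]' 40
python3 g.py; python3 - <<'E'
from h import *
d=snap('top'); s=snap('side')
cv2.imwrite('pics/grip.png',np.hstack([cv2.resize(x['pixels'][:,:,::-1][b:b+100,a:a+100],(400,400),interpolation=cv2.INTER_CUBIC) for x,a,b in((d,165,140),(s,180,130))]))
E
```

```text
t: 4.2
position: [533.3, 213.9, 160.8]
tcp_rot: [0.789, 0.615, 0.0, -0.0]
wrist_force: [0.2, -0.6, 0.1]
gripper_width: 0.438
t 4.2 p [533.3 213.9 160.8] ytool yaw -14.10 tilt 0.01 F [ 0.2 -0.6  0.1] w 0.438 q [-0.85  0.45  0.52  1.81 -0.27  0.95 -0.46]
```

View pics/grip.png

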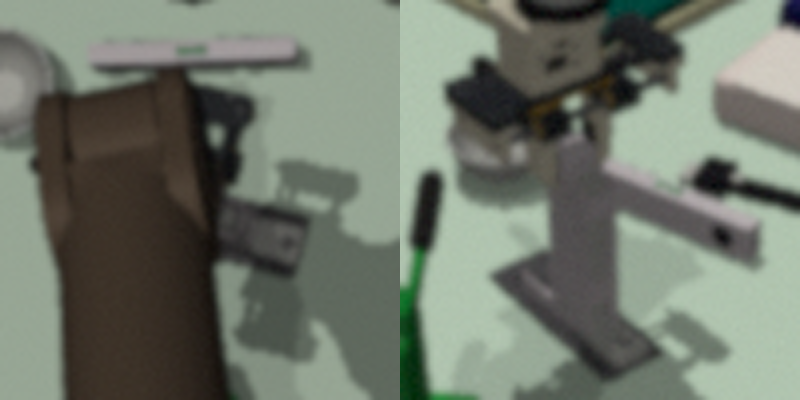

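The side crop shows the open fingers straddling the head at (570,130). They are still closing (0.44, with 0.36 expected).

```bash
python3 -m pendant '[[[0,0,0,0,0,0,0.1],[0,0,0,0,0,0,0.1],[0,0,0,0,0,0,0.1],[0,0,0,0,0,0,0.1],[0,0,0,0,0,0,0.1]]]' 55; python3 g.py
python3 -m pendant '[[[0,0,-4,0,0,0,0.1],[0,0,-8,0,0,0,0.1],[0,0,-8,0,0,0,0.1],[0,0,-8,0,0,0,0.1],[0,0,-4,0,0,0,0.1],[0,0,0,0,0,0,0.1],[0,0,0,0,0,0,0.1]]]'; python3 g.py; python3 - <<'E'
from h import *
s=snap('side'); cv2.imwrite('pics/grip2.png',cv2.resize(s['pixels'][:,:,::-1][120:230,170:290],(600,550),interpolation=cv2.INTER_CUBIC))
E
```

```text
t: 4.8
position: [533.4, 213.9, 160.8]
tcp_rot: [0.789, 0.615, 0.0, 0.0]
wrist_force: [3.0, 0.6, -0.4]
gripper_width: 0.353
t 4.8 p [533.4 213.9 160.8] ytool yaw -14.11 tilt 0.02 F [ 3.   0.6 -0.4] w 0.353 q [-0.85  0.45  0.52  1.81 -0.27  0.95 -0.46]
t: 5.5
position: [533.1, 214.0, 192.7]
tcp_rot: [0.788, 0.615, -0.0, -0.0]
wrist_force: [0.4, -0.4, -8.7]
gripper_width: 0.353
t 5.5 p [533.1 214.  192.7] ytool yaw -14.09 tilt 0.01 F [ 0.4 -0.4 -8.7] w 0.353 q [-0.86  0.41  0.54  1.78 -0.24  1.02 -0.48]
```

View pics/grip2.png

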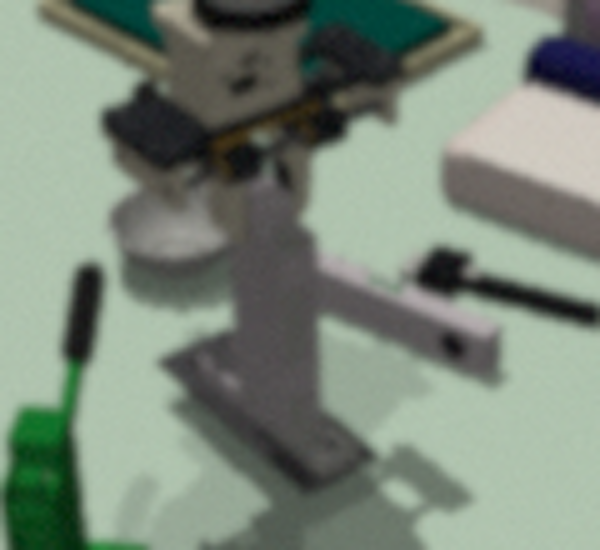

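The jack is held level and clear: about 9 N on the wrist, opening 0.353. Now I turn it 18° and carry it to 60 mm short of the pad.

```bash
python3 -m pendant '[[[0,0,0,0,0,-0.04,0.1],[0,0,0,0,0,-0.08,0.1],[0,0,0,0,0,-0.08,0.1],[0,0,0,0,0,-0.08,0.1],[0,0,0,0,0,-0.032,0.1],[0,0,0,0,0,0,0.1]]]'; python3 g.py 508 -209 193
python3 -m pendant '[[[-12,-2,0,0,0,0,0.1],[-25,-4,0,0,0,0,0.1],[-38,-5,0,0,0,0,0.1],[-40,-5,0,0,0,0,0.1],[-40,-5,0,0,0,0,0.1],[-40,-5,0,0,0,0,0.1],[-40,-5,0,0,0,0,0.1],[-40,-5,0,0,0,0,0.1],[-40,-5,0,0,0,0,0.1],[-40,-5,0,0,0,0,0.1],[-30,-5,0,0,0,0,0.1],[-20,-3,0,0,0,0,0.1],[-12,-2,0,0,0,0,0.1],[0,0,0,0,0,0,0.1],[0,0,0,0,0,0,0.1]]]';python3 g.py 508 -209 164
python3 - <<'E'
from h import *
d=snap('top'); s=snap('side')
cv2.imwrite('pics/near.png',np.hstack([cv2.resize(x['pixels'][:,:,::-1][b:b+120,a:a+90],(390,520),interpolation=cv2.INTER_CUBIC) for x,a,b in((d,300,145),(s,305,200))]))
E
```

```text
t: 6.15
position: [533.1, 213.7, 192.4]
tcp_rot: [0.684, 0.73, -0.0, -0.0]
wrist_force: [-0.3, 0.6, -8.9]
gripper_width: 0.356
t 6.2 p [533.1 213.7 192.4] ytool yaw 3.74 tilt 0.03 F [-0.3  0.6 -8.9] w 0.356 q [-0.81  0.4   0.46  1.77 -0.2   1.02 -0.21]
to go (tool mm) [-420.2  -52.6   -0.5]
t: 7.65
position: [504.7, -205.1, 192.6]
tcp_rot: [0.684, 0.73, 0.0, -0.0]
wrist_force: [0.6, 1.1, -10.2]
gripper_width: 0.357
t 7.7 p [ 504.7 -205.1  192.6] ytool yaw 3.76 tilt 0.05 F [  0.6   1.1 -10.2] w 0.357 q [-0.14  0.37  0.57  1.85 -0.23  0.99  0.6 ]
to go (tool mm) [-4.1  3.  28.6]
```

View pics/near.png

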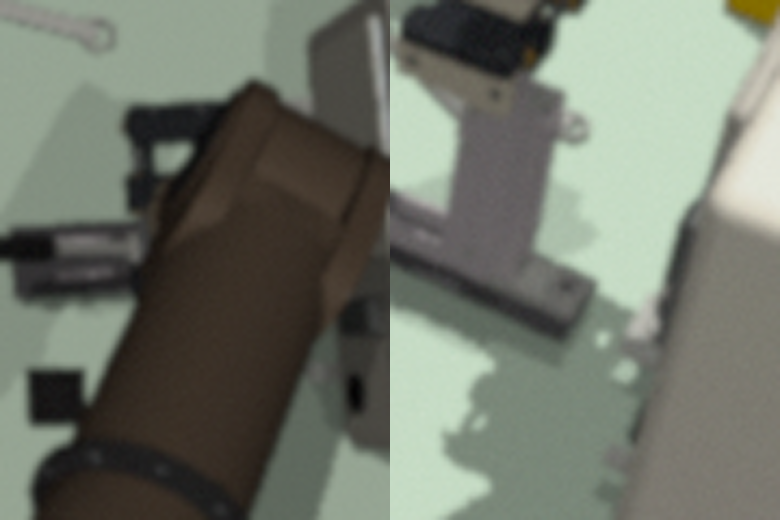

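```bash
python3 - <<'E'
from h import *
s=load('side'); im=cv2.resize(s['pixels'][:,:,::-1],None,fx=1.5,fy=1.5)
for z in (193,250,300,344,400,450,500):
    u=proj(s,(504.7,-205.1,z))*1.5; cv2.circle(im,tuple(int(a) for a in u),3,(0,0,255),-1); cv2.putText(im,str(z),(int(u[0])+6,int(u[1])),0,.4,(0,0,255))
cv2.imwrite('pics/side3.png',im[:, 200:])
E
```

```text
(no output)
```

View pics/side3.png

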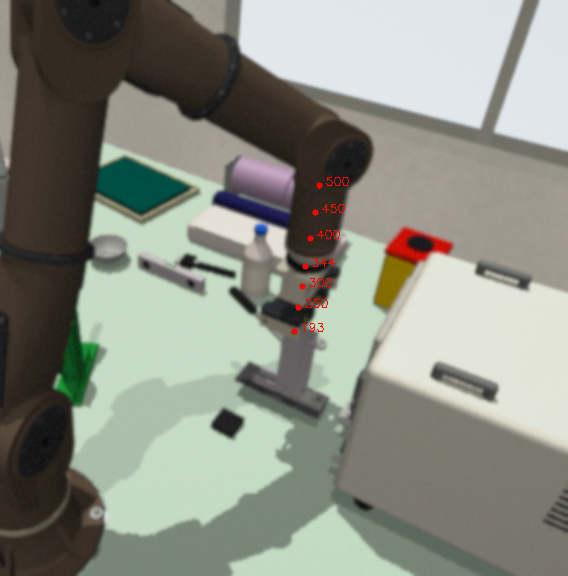

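The wrist stays clear of the steriliser: everything thick is above z≈344 and well in front of its face. Next I check the hold offset from the plate's front corners (side-view crop (595,285) and (562,322)).

```bash
python3 - <<'E'
from h import *
s=load('side'); xs=np.array([.0656,-.9978]); ys=np.array([.9978,.0656]); T=np.array([504.7,-205.1])
for q,z in (((595,285),37.8),((562,322),37.8),((568,338),31.8)):
    p=onz(s,305+(q[0]-390)/4.333-.4,200+q[1]/4.333-.4,z)[:2]; print(p,'rel tcp in jack axes',(p-T)@xs,(p-T)@ys)
for jx,jy in((88,32),(88,-32)): print(((proj(s,[*(T+jx*xs+jy*ys),37.8])+.4)-[305,200])*4.333+[390,0])
E
python3 -m pendant '[[[-2,1.5,6,0,0,0,0.1],[-2,1.5,10,0,0,0,0.1],[0,0,8,0,0,0,0.1],[0,0,4,0,0,0,0.1],[0,0,0,0,0,0,0.1],[-6,0,0,0,0,0,0.1],[-8,0,0,0,0,0,0.1],[-8,0,0,0,0,0,0.1],[-8,0,0,0,0,0,0.1],[0,0,0,0,0,0,0.1]]]';python3 g.py 511.8 -269 161
```

```text
[ 533.32668887 -287.27474153] rel tcp in jack axes 83.87186788708625 23.173047110336896
[ 489.2910438  -284.30051152] rel tcp in jack axes 78.01544287059268 -20.570610055602305
[ 484.26904855 -292.37409202] rel tcp in jack axes 85.74181860282968 -26.11118379760529
[605.44535221 279.48279844]
[569.00567044 339.25888318]
t: 8.75
position: [509.9, -241.8, 165.0]
tcp_rot: [0.684, 0.729, -0.0, 0.001]
wrist_force: [-0.1, -0.4, -9.1]
gripper_width: 0.356
t 8.8 p [ 509.9 -241.8  165. ] ytool yaw 3.65 tilt 0.09 F [-0.1 -0.4 -9.1] w 0.356 q [-0.06  0.43  0.56  1.84 -0.27  0.95  0.69]
to go (tool mm) [-27.2   0.1   4.1]
```

```bash
python3 -m pendant '[[[-6,0,0,0,0,0,0.1],[-8,0,0,0,0,0,0.1],[-8,0,0,0,0,0,0.1],[-5,0,0,0,0,0,0.1],[0,0,0,0,0,0,0.1],[0,0,2,0,0,0,0.1],[0,0,2,0,0,0,0.1],[0,0,1,0,0,0,0.1],[0,0,0,0,0,0,0.1],[0,0,0,0,0,0,0.1]]]';python3 g.py 511.8 -269 161
python3 - <<'E'
from h import *
d=snap('top'); s=snap('side')
cv2.imwrite('pics/under.png',np.hstack([cv2.resize(x['pixels'][:,:,::-1][b:b+120,a:a+90],(390,520),interpolation=cv2.INTER_CUBIC) for x,a,b in((d,310,145),(s,320,210))]))
E
```

```text
t: 9.75
position: [512.3, -266.0, 160.7]
tcp_rot: [0.683, 0.73, 0.001, 0.0]
wrist_force: [-2.6, 3.2, 6.7]
gripper_width: 0.355
t 9.8 p [ 512.3 -266.   160.7] ytool yaw 3.83 tilt 0.07 F [-2.6  3.2  6.7] w 0.355 q [-0.01  0.45  0.55  1.81 -0.29  0.96  0.74]
to go (tool mm) [-3.  -0.7 -0.3]
```

View pics/under.png

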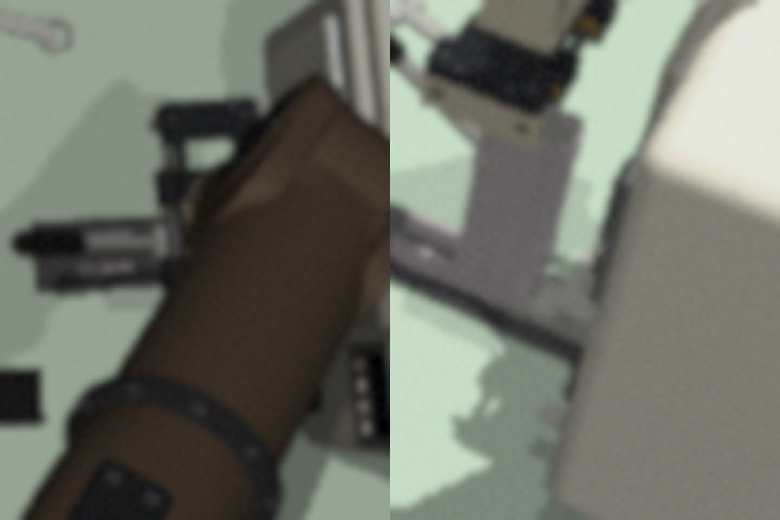

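The jack stands with its toe under the tongue. I measure its pose from the rear plate edge, top crop about (36,224)–(38,290).

```bash
python3 - <<'E'
from h import *
d=load('top'); xs=np.array([.0656,-.9978]); ys=np.array([.9978,.0656])
r=[onz(d,310+a/4.333-.4,145+b/4.333-.4,5)[:2] for a,b in((36,224),(38,290))]; m=(r[0]+r[1])/2; print(r)
S=m+(106-1.6+66)*xs; print('saddle from plate',S,'from tcp',np.array([512.3,-266])+74*xs,'err to pad (xs,ys)',(S-[516.7,-343])@xs,(S-[516.7,-343])@ys)
# measured row scan of brightness along plate axis, left of plate
for v in (206,209): print(v,d['pixels'][v,310:330].sum(1))
for u in (322,326,330): print(u,d['pixels'][190:218,u].sum(1))
E
```

```text
[array([ 534.04177782, -169.60964065]), array([ 475.40419253, -170.96600324])]
saddle from plate [ 515.90122517 -340.31294195] from tcp [ 517.1544 -339.8372] err to pad (xs,ys) -2.733546154477841 -0.620746512656745
206 [402 404 404 404 403 400 379 317 227 155 147 150 150 150 151 149 152 168
 192 207]
209 [404 401 401 405 401 403 396 348 246 158 146 140 126 105  84  88  91  97
 101 113]
322 [406 402 404 402 393 346 241 143  86  49  37  44  49  76 118 148 150 147
 139 126 112 150 250 348 396 413 432 448]
326 [401 403 401 399 385 325 224 135  85  57  52  46  45  76 118 145 152 137
 109  91  91 137 231 350 434 459 459 461]
330 [402 402 404 397 363 287 195 163 188 223 233 207 178 153 158 182 208 205
 163 118 122 188 311 411 454 463 460 461]
```

The saddle is about 3 mm short. I nudge it deeper, release, rise and look.

```bash
python3 -m pendant '[[[0,0,-2,0,0,0,0.1],[0,0,-1,0,0,0,0.1],[-1.5,-0.3,0,0,0,0,0.1],[-1.5,-0.3,0,0,0,0,0.1],[0,0,0,0,0,0,0.1],[0,0,1,0,0,0,0.1],[0,0,1,0,0,0,0.1],[0,0,1,0,0,0,0.1],[0,0,0,0,0,0,0.1]]]';python3 g.py
python3 -m pendant '[[[0,0,0,0,0,0,0.5],[0,0,0,0,0,0,0.75],[0,0,0,0,0,0,0.75],[0,0,0,0,0,0,0.75],[0,0,0,0,0,0,0.75],[0,0,0,0,0,0,0.75],[0,0,-10,0,0,0,0.75],[0,0,-20,0,0,0,0.75],[0,0,-30,0,0,0,0.75],[0,0,-30,0,0,0,0.75],[20,0,-10,0,0,0,0],[30,0,0,0,0,0,0],[30,0,0,0,0,0,0],[30,0,0,0,0,0,0],[0,0,0,0,0,0,0]]]';python3 g.py
python3 - <<'E'
from h import *
d=snap('top'); s=snap('side')
cv2.imwrite('pics/rel.png',np.hstack([cv2.resize(x['pixels'][:,:,::-1][b:b+120,a:a+90],(390,520),interpolation=cv2.INTER_CUBIC) for x,a,b in((d,310,145),(s,310,210))]))
for v in (206,209): print(v,d['pixels'][v,310:330].sum(1))
E
```

```text
t: 10.75
position: [511.7, -269.5, 160.7]
tcp_rot: [0.683, 0.73, 0.0, 0.0]
wrist_force: [-1.2, 2.0, 4.1]
gripper_width: 0.358
t 10.8 p [ 511.7 -269.5  160.7] ytool yaw 3.80 tilt 0.05 F [-1.2  2.   4.1] w 0.358 q [-0.    0.46  0.55  1.81 -0.29  0.96  0.74]
t: 12.25
position: [504.6, -155.3, 260.2]
tcp_rot: [0.681, 0.732, 0.001, -0.001]
wrist_force: [-0.3, -0.3, 0.1]
gripper_width: 0.366
t 12.2 p [ 504.6 -155.3  260.2] ytool yaw 4.09 tilt 0.14 F [-0.3 -0.3  0.1] w 0.366 q [-0.25  0.26  0.57  1.79 -0.16  1.13  0.45]
206 [402 399 398 403 399 396 358 267 146  82  66  66  86 109 140 135 132 123
 125 130]
209 [400 400 401 398 397 403 387 333 205  84  72  79  94 105 104 109 116 122
 129 135]
```

View pics/rel.png

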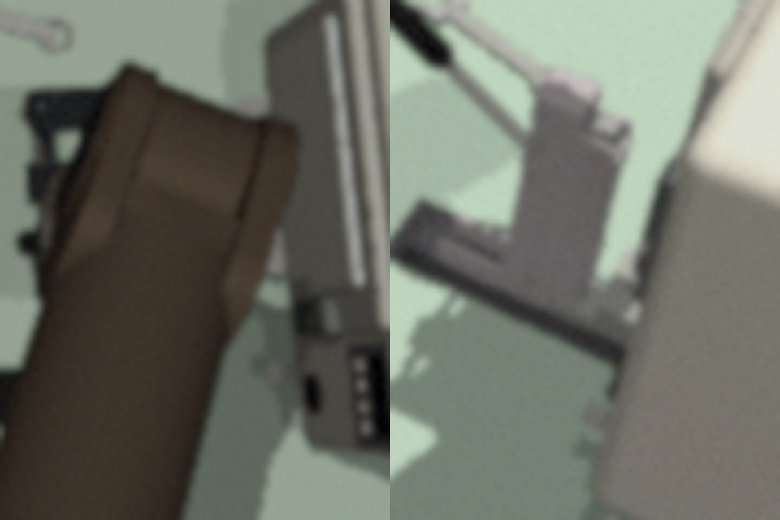

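```bash
python3 - <<'E'
from h import *
s=load('side'); d=load('top'); xs=np.array([.0656,-.9978]); ys=np.array([.9978,.0656]); O=np.array([512.2,-277.5])
C=lambda a,b:(310+(a-390)/4.333-.4,210+b/4.333-.4)
def show(n,q,z):
    p=onz(s,*C(*q),z)[:2]; print(n,p,'in jack frame if O nominal',np.round([(p-O)@xs,(p-O)@ys],1))
show('head top near-rear corner(-24,-16.5)',(538,98),191)
show('head top far-rear (-24,16.5)',(545,70),191)
show('head top near-front (10,-16.5)',(587,112),191)
show('head top far-front (10,16.5)',(598,86),191)
show('plate rear far (-106,32)',(418,200),6)
show('plate rear near (-106,-32)',(392,248),6)
show('tongue near-front corner',(612,290),42)
P=lambda x,y,z:np.round((np.array(proj(s,[*(O+x*xs+y*ys),z]))+.4-[310,210])*4.333+[390,0])
for a in((-24,-16.5,191),(-24,16.5,191),(10,-16.5,191),(10,16.5,191),(-106,32,6),(-106,-32,6)): print(a,P(*a))
E
```

```text
head top near-rear corner(-24,-16.5) [ 489.03878868 -257.13921624] in jack frame if O nominal [-21.8 -21.8]
head top far-rear (-24,16.5) [ 515.32286387 -248.71191469] in jack frame if O nominal [-28.5   5. ]
head top near-front (10,-16.5) [ 496.34395272 -287.50393772] in jack frame if O nominal [  8.9 -16.5]
head top far-front (10,16.5) [ 522.39661651 -282.5524013 ] in jack frame if O nominal [5.7 9.8]
plate rear far (-106,32) [ 530.07989291 -169.19551875] in jack frame if O nominal [-106.9   24.9]
plate rear near (-106,-32) [ 478.28138246 -177.81759794] in jack frame if O nominal [-101.7  -27.3]
tongue near-front corner [ 505.99271705 -328.55216786] in jack frame if O nominal [50.5 -9.5]
(-24, -16.5, 191) [538.  92.]
(-24, 16.5, 191) [559.  63.]
(10, -16.5, 191) [589. 113.]
(10, 16.5, 191) [608.  83.]
(-106, 32, 6) [423. 195.]
(-106, -32, 6) [384. 250.]
```

The jack is within about 4 mm of nominal by every measure, inside the 12 mm tolerance. Now I shut the fingers and position above the raised grip.

```bash
python3 -m pendant '[[[0,0,0,0,0,0,0],[0,0,0,0,0,0,0],[-3,0,10,0,0,0,0],[-3,0,15,0,0,0,0],[-3,0,10,0,0,0,0],[0,0,5,0,0,0,0],[0,0,0,0,0,0,0],[0,0,0,0,0,0,0]]]' 30;python3 g.py 504.9 -165.2 212
```

```text
t: 13.15
position: [504.9, -168.9, 219.9]
tcp_rot: [0.683, 0.73, 0.0, 0.0]
wrist_force: [0.9, -0.2, 0.1]
gripper_width: 0.003
t 13.2 p [ 504.9 -168.9  219.9] ytool yaw 3.77 tilt 0.01 F [ 0.9 -0.2  0.1] w 0.003 q [-0.21  0.31  0.57  1.84 -0.19  1.04  0.49]
to go (tool mm) [3.7 0.2 7.9]
```

```bash
python3 -m pendant '[[[4,0,8,0,0,0,0],[2,0,6,0,0,0,0],[4,0,8,0,0,0,0],[4,0,8,0,0,0,0],[4,0,8,0,0,0,0],[3,0,8,0,0,0,0],[2,0,8,0,0,0,0],[2,0,8,0,0,0,0]]]';python3 g.py
python3 -m pendant '[[[2,0,8,0,0,0,0],[1,0,8,0,0,0,0],[1,0,8,0,0,0,0],[0,0,6,0,0,0,0],[0,0,2,0,0,0,0],[0,0,0,0,0,0,0]]]';python3 g.py
```

```text
t: 13.95
position: [503.6, -142.2, 157.6]
tcp_rot: [0.683, 0.73, 0.001, -0.0]
wrist_force: [-1.5, 4.0, 10.2]
gripper_width: 0.007
t 13.9 p [ 503.6 -142.2  157.6] ytool yaw 3.85 tilt 0.11 F [-1.5  4.  10.2] w 0.007 q [-0.23  0.37  0.53  1.94 -0.24  0.9   0.49]
t: 14.55
position: [503.8, -137.8, 127.6]
tcp_rot: [0.683, 0.731, 0.002, -0.0]
wrist_force: [-9.1, 9.4, 37.3]
gripper_width: 0.004
t 14.6 p [ 503.8 -137.8  127.6] ytool yaw 3.86 tilt 0.22 F [-9.1  9.4 37.3] w 0.004 q [-0.22  0.41  0.51  1.97 -0.27  0.83  0.51]
```

The handle is on its stop (37 N, a little more than needed, so I'll press about 1.5 mm less). I let it up and check numerically that the jack has not moved.

```bash
python3 -m pendant '[[[0,0,-4,0,0,0,0],[-1,0,-10,0,0,0,0],[-2,0,-10,0,0,0,0],[-3,0,-12,0,0,0,0],[-4,0,-12,0,0,0,0],[-5,0,-14,0,0,0,0],[-6,0,-16,0,0,0,0],[-4,0,-10,0,0,0,0],[0,0,0,0,0,0,0],[0,0,0,0,0,0,0],[0,0,0,0,0,0,0],[0,0,0,0,0,0,0]]]';python3 g.py 504.9 -165.2 210
cat > cmp.py <<'E'
from h import *
import sys
a=load('side')['pixels'].astype(np.float32); s=cams.get_image('side'); b=s['pixels'].astype(np.float32)
np.savez('last_%s.npz'%sys.argv[1],pixels=s['pixels'])
def sh(n,x0,x1,y0,y1):
    w=cv2.createHanningWindow((x1-x0,y1-y0),cv2.CV_32F)
    f=lambda i:cv2.cvtColor(i[y0:y1,x0:x1].astype(np.uint8),cv2.COLOR_RGB2GRAY).astype(np.float32)
    print(n,np.round(cv2.phaseCorrelate(f(a),f(b),w),2))
sh('column/base',338,366,236,290); sh('head',340,370,222,250); sh('steriliser top handles',410,510,165,275)
sh('spacers',265,305,265,295); sh('roof corner',380,420,200,270)
E
python3 cmp.py c1
```

```text
t: 15.75
position: [504.1, -164.4, 213.0]
tcp_rot: [0.683, 0.73, -0.0, -0.001]
wrist_force: [-0.0, 0.2, -0.4]
gripper_width: 0.004
t 15.8 p [ 504.1 -164.4  213. ] ytool yaw 3.80 tilt 0.08 F [-0.   0.2 -0.4] w 0.004 q [-0.22  0.32  0.56  1.86 -0.19  1.03  0.49]
to go (tool mm) [-0.9  0.7  3. ]Traceback (most recent call last):
  File "cmp.py", line 9, in <module>
    sh('column/base',338,366,236,290); sh('head',340,370,222,250); sh('steriliser top handles',410,510,165,275)
    ~~^^^^^^^^^^^^^^^^^^^^^^^^^^^^^^^
  File "cmp.py", line 8, in sh
    print(n,np.round(cv2.phaseCorrelate(f(a),f(b),w),2))
            ~~~~~~~~^^^^^^^^^^^^^^^^^^^^^^^^^^^^^^^^^^^
    return _wrapfunc(a, 'round', decimals=decimals, out=out)
    return _wrapit(obj, method, *args, **kwds)
    conv = _array_converter(obj)
ValueError: setting an array element with a sequence. The requested array has an inhomogeneous shape after 1 dimensions. The detected shape was (2,) + inhomogeneous part.
```

```bash
sed -i 's/np.round(cv2.phaseCorrelate(f(a),f(b),w),2)/cv2.phaseCorrelate(f(a),f(b),w)/' cmp.py; python3 cmp.py c1
```

```text
column/base ((-0.06428781575857023, -0.29909266920838107), 0.9118456572662165)
head ((0.44075074139424686, -0.5435979563951676), 0.6762984890407986)
steriliser top handles ((-0.020691253124489606, 0.02423162958177727), 0.99123886013031)
spacers ((0.19380595789486676, -0.13000323206230568), 0.9148521876335144)
roof corner ((-0.07692885184997778, 0.0516315100488427), 1.1372640483909182)
```

The jack has not moved measurably. Second stroke.

```bash
python3 -m pendant '[[[1,0,6,0,0,0,0],[2,0,8,0,0,0,0],[4,0,9,0,0,0,0],[5,0,9,0,0,0,0],[4,0,9,0,0,0,0],[3,0,9,0,0,0,0],[2,0,9,0,0,0,0],[2,0,9,0,0,0,0],[1,0,8,0,0,0,0],[1,0,6,0,0,0,0],[0,0,2,0,0,0,0],[0,0,1,0,0,0,0],[0,0,0,0,0,0,0]]]';python3 g.py
python3 -m pendant '[[[0,0,-4,0,0,0,0],[-1,0,-10,0,0,0,0],[-2,0,-10,0,0,0,0],[-3,0,-12,0,0,0,0],[-4,0,-12,0,0,0,0],[-5,0,-13,0,0,0,0],[-6,0,-14,0,0,0,0],[-4,0,-10,0,0,0,0],[0,0,0,0,0,0,0],[0,0,0,0,0,0,0],[0,0,0,0,0,0,0],[0,0,0,0,0,0,0]]]';python3 g.py 504.9 -165.2 213; python3 cmp.py c2
```

```text
t: 17.15
position: [503.3, -139.9, 129.2]
tcp_rot: [0.683, 0.73, 0.0, 0.0]
wrist_force: [-3.0, 0.1, 14.8]
gripper_width: 0.003
t 17.1 p [ 503.3 -139.9  129.2] ytool yaw 3.77 tilt 0.07 F [-3.   0.1 14.8] w 0.003 q [-0.22  0.4   0.52  1.97 -0.27  0.83  0.51]
t: 18.35
position: [504.2, -164.3, 213.1]
tcp_rot: [0.683, 0.73, -0.0, -0.001]
wrist_force: [-0.7, 0.3, 0.4]
gripper_width: 0.006
t 18.4 p [ 504.2 -164.3  213.1] ytool yaw 3.80 tilt 0.07 F [-0.7  0.3  0.4] w 0.006 q [-0.22  0.32  0.56  1.86 -0.19  1.03  0.49]
to go (tool mm) [-0.9  0.7  0.1]
column/base ((0.19155601128876398, -0.50121386032313), 0.6881403452084388)
head ((0.631483256480923, -0.39537730233896085), 0.5000437773598565)
steriliser top handles ((0.8531492929235469, -0.12881493077063766), 1.065740847269694)
spacers ((0.03593510506188835, -0.0633067260328577), 1.0083143723011017)
roof corner ((0.5574277017806324, -0.26306159319156563), 1.022578979200787)
```

The steriliser has started to tip after stroke two. Third stroke, 1 mm deeper.

```bash
python3 -m pendant '[[[1,0,6,0,0,0,0],[2,0,8,0,0,0,0],[4,0,9,0,0,0,0],[5,0,9,0,0,0,0],[4,0,9,0,0,0,0],[3,0,9,0,0,0,0],[2,0,9,0,0,0,0],[2,0,9,0,0,0,0],[1,0,8,0,0,0,0],[1,0,6,0,0,0,0],[0,0,3,0,0,0,0],[0,0,1,0,0,0,0],[0,0,0,0,0,0,0]]]';python3 g.py
python3 -m pendant '[[[0,0,-5,0,0,0,0],[-1,0,-10,0,0,0,0],[-2,0,-10,0,0,0,0],[-3,0,-12,0,0,0,0],[-4,0,-12,0,0,0,0],[-5,0,-13,0,0,0,0],[-6,0,-14,0,0,0,0],[-4,0,-10,0,0,0,0],[0,0,0,0,0,0,0],[0,0,0,0,0,0,0],[0,0,0,0,0,0,0],[0,0,0,0,0,0,0]]]';python3 g.py 504.9 -165.2 213; python3 cmp.py c3
cat > pj.py <<'E'
from h import *
# predicted shift of the side-view roof corner / handle region per mm of pad rise (rotation about rear feet)
s=load('side'); xs=np.array([.0656,-.9978,0]); ys=np.array([.9978,.0656,0]); z=np.array([0,0,1.]); S=np.array([516.7,-343,0])
for rise in (4,8,11,15,18,22):
    t=rise/400
    o=[]
    for p in ((30,-150,344),(120,-60,344),(25,-178,200)):
        q=np.array(p,float); dx,dz=q[0]-400,q[2]
        n=np.array([400+dx*np.cos(t)+dz*np.sin(t),q[1],dz*np.cos(t)-dx*np.sin(t)])
        W=lambda a:S+a[0]*xs+a[1]*ys+a[2]*z
        o.append(np.round(proj(s,W(n))-proj(s,W(q)),2))
    print(rise,o, 'foot',round(rise*.79,1))
E
python3 pj.py
```

```text
t: 19.7
position: [503.4, -139.9, 128.7]
tcp_rot: [0.683, 0.73, 0.001, 0.0]
wrist_force: [-5.1, 0.5, 23.6]
gripper_width: 0.006
t 19.7 p [ 503.4 -139.9  128.7] ytool yaw 3.77 tilt 0.09 F [-5.1  0.5 23.6] w 0.006 q [-0.22  0.4   0.52  1.97 -0.27  0.83  0.51]
t: 20.9
position: [504.2, -164.3, 213.1]
tcp_rot: [0.683, 0.73, -0.0, -0.001]
wrist_force: [0.8, -0.7, -0.9]
gripper_width: 0.002
t 20.9 p [ 504.2 -164.3  213.1] ytool yaw 3.80 tilt 0.07 F [ 0.8 -0.7 -0.9] w 0.002 q [-0.22  0.32  0.57  1.86 -0.2   1.03  0.49]
to go (tool mm) [-0.9  0.7  0.1]
column/base ((-0.1879328242333802, -0.7905700922594932), 0.5226764590651901)
head ((1.1943926422038338, -0.6199527739915176), 0.46836104604933)
steriliser top handles ((4.270703205084949, -0.6995277118566605), 0.9073941850662232)
spacers ((-0.12226086574741046, 0.19076759616348227), 0.9160832575956981)
roof corner ((0.7034158254940621, 0.22157330446194834), 0.32918897337383696)
4 [array([ 1.89, -0.61]), array([ 1.94, -0.33]), array([ 1.1 , -0.65])] foot 3.2
8 [array([ 3.81, -1.2 ]), array([ 3.9 , -0.64]), array([ 2.21, -1.29])] foot 6.3
11 [array([ 5.27, -1.64]), array([ 5.38, -0.87]), array([ 3.06, -1.77])] foot 8.7
15 [array([ 7.24, -2.21]), array([ 7.37, -1.15]), array([ 4.22, -2.39])] foot 11.9
18 [array([ 8.73, -2.62]), array([ 8.89, -1.36]), array([ 5.1 , -2.86])] foot 14.2
22 [array([10.75, -3.17]), array([10.92, -1.62]), array([ 6.29, -3.47])] foot 17.4
```

Shift of the steriliser's top gives a pad rise of 1.8 mm after stroke two and 8.8 mm after stroke three (feet about 7 mm). A fourth stroke should give feet of about 12.5 mm, so I take it and stay down.

```bash
python3 -m pendant '[[[1,0,6,0,0,0,0],[2,0,8,0,0,0,0],[4,0,9,0,0,0,0],[5,0,9,0,0,0,0],[4,0,9,0,0,0,0],[3,0,9,0,0,0,0],[2,0,9,0,0,0,0],[2,0,9,0,0,0,0],[1,0,8,0,0,0,0],[1,0,6,0,0,0,0],[0,0,3,0,0,0,0],[0,0,1,0,0,0,0],[0,0,0,0,0,0,0],[0,0,0,0,0,0,0],[0,0,0,0,0,0,0],[0,0,0,0,0,0,0]]]';python3 g.py;python3 cmp.py c4
python3 - <<'E'
from h import *
for v in (206,209): pass
s=cams.get_image('side');d=cams.get_image('top')
im=np.hstack([cv2.resize(x['pixels'][:,:,::-1][b:b+130,a:a+100],(400,520),interpolation=cv2.INTER_CUBIC) for x,a,b in((d,310,145),(s,310,210))])
cv2.imwrite('pics/final.png',im)
for v in (206,209): print(v,d['pixels'][v,310:330].sum(1))
E
```

```text
t: 22.55
position: [503.4, -139.9, 128.8]
tcp_rot: [0.684, 0.73, 0.001, 0.001]
wrist_force: [-5.7, 1.9, 21.8]
gripper_width: 0.003
t 22.6 p [ 503.4 -139.9  128.8] ytool yaw 3.76 tilt 0.10 F [-5.7  1.9 21.8] w 0.003 q [-0.22  0.4   0.52  1.97 -0.27  0.83  0.51]
column/base ((-1.226231729148914, 0.4494359651762032), 0.45822010746708625)
head ((1.3483600688042436, 0.781906824933662), 0.21600191858079698)
steriliser top handles ((7.981114103868698, -0.7771233234042114), 0.818423433303833)
spacers ((0.1310611178667216, 0.2580228933192963), 0.8952882798512777)
roof corner ((-0.7349177780995468, 0.6502116586479332), 0.15787893417808746)
206 [ 89 100  99 104 114 112 112 119 117 118 129 128 129 132 129 133 129 131
 126 138]
209 [ 95  97 104 109 111 116 119 122 127 123 128 126 135 128 130 133 130 133
 130 126]
```

View pics/final.png

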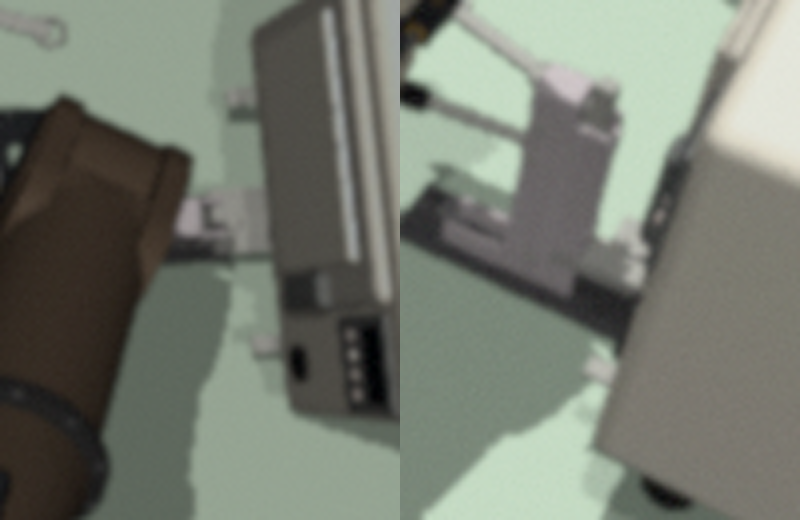

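The picture shows the steriliser tipped up with its front foot clear (side half, about (665,490)), the toe centred under the tongue, and the handle level under the fingers. Pad rise is about 16 mm, so feet are about 12.8 mm clear. Handing in.

```bash
python3 - <<'E'
from h import *
print(manip.close_job()); s=status.state(); print(s['t'],s['position'],s['wrist_force'])
E
```

```text
the job is handed in; nothing more can be done
None
the job is handed in; nothing more can be done
```

The steriliser's front is raised on the jack, and I handed the job in at about 23 s with the robot still pressing the handle down; no verdict is reported.

I carried the bare steel jack over by its head, set its saddle under the wide middle tongue, and pumped four full strokes.

**Last checks**
- **Lift:** the shift in the side view puts the pad about 16 mm up and the front feet about 12.8 mm clear. I did not measure the two feet separately.
- **Handle:** the fingers push with about 22 N, at the height worked out for the handle's down stop.
- **Saddle position:** by the tool's reading the saddle is within about 1 mm of the pad centre. The plate edges seen by the cameras disagree by 3 to 4 mm, which is still inside the 12 mm limit. In particular, the rear plate edge in the top view hardly showed my last 3 mm nudge forward.
- **Jack movement while pumping:** after strokes one to three the jack's column showed less than 1 pixel of shift. The check after stroke four gave about 1.2 pixels with a poor match, so that one is inconclusive. The last picture shows the jack upright and the toe under the tongue.
- **Bystanders:** the spacers showed no movement. I did not measure the other items one by one.

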